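Lock the cam-arm cap on the rinse-water canister

TASK

Close the rinse-water canister: set the cap, arms raised, straight down over the filler neck until it rests on its seal, then swing its two cam arms down together, all the way against the sides of the cap, so that they pull it down evenly and stay locked. Feel your way and do not force it: the neck does not stand exactly in the middle of the canister. Leave the other things on the bench alone.

Things in the scene. Friction and masses are not known exactly. Their poses are not given: they have to be found in the camera images.
- cap: round aluminium cap (cam-and-groove cap), 48 mm diameter, 40 mm high, about 0.38 kg, standing mouth down. Origin: centre of the mouth's plane; z up through its closed top. Cam arms on its +x and -x sides; the +y and -y sides are bare for a grip, 48 mm wide. Bore 39 mm; 28 mm inside lies a springy seal (9 N per mm, 5 mm travel).
- canister: stainless canister, 128 mm diameter, fixed on the bench. Origin: centre of its underside, z up. Carrying loops at its +y and -y sides reach 85 mm from its axis, an outlet stub at +x 98 mm, both below 60 mm. Heights of the cap's mouth over this origin: 166 mm sitting on top of the neck's rim, about 138 mm resting on its seal, about 135 mm locked.
- canister_top (a point): centre of the canister's flat top, 90 mm over its underside. A groove adapter (filler neck) stands here, 76 mm high, on a flange 68 mm wide and 14 mm high: rim 36.6 mm wide with a plain top edge, under it a groove 22 mm wide, then a 33 mm stem. The neck is bolted fast but up to 6 mm off this point in x and in y, unmeasured. The cap fits over it with 1 mm of play.
- cam_arm_a (a joint): hinge of the cam arm on the cap's own +x side, rad: 0 closed (pointing straight down, against its stop), 1.57 level, 2.2 to 2.34 raised as at the start, 2.36 upper stop. A stiff pin (0.03 N m): it stays where it is left. Below about 1.0 its cam bears under the neck's rim: closing takes up to 0.25 N m, then past centre (below 0.2) it stays locked.
- cam_arm_b (a joint): the same for the like cam arm on the cap's own -x side. If one arm is closed alone it drags the cap aside and the other binds.
- cam_arm_a_pin (a point): pin of arm a, 23.3 mm from the cap's axis, 16 mm over the mouth. The arm is a steel lever 45 mm long from the pin, 11 mm wide, 5 mm thick, with a ring 14 mm wide at its end. When closed its outer face is 29.3 mm from the cap's axis: 59 mm across both closed arms.
- cam_arm_b_pin (a point): pin of arm b, likewise on the cap's -x side
- specimen_cup: bystander: specimen cup with screw lid, 57 mm diameter, 61 mm high; origin: centre of its underside
- strip_meter: bystander: upright hand-held meter on a small foot, 62 x 56 x 143 mm; origin: centre of its underside
- timer: bystander: flat bench timer, 60 x 64 x 22 mm; origin: centre of its underside
- reagent_bottle: bystander: tall reagent bottle with a dip pipe, 68 mm diameter, 217 mm high; origin: centre of its underside
Things that resemble listed ones, but are neither listed nor needed, are in the scene too. Leave any blue or green look-alike of the cap alone. Several things have the shape of the canister; the one meant has the colours described above.

How it is judged:
By the outcome, as a careful person would: the job done as asked, in the order asked, and still so for the second after the job is handed in, with the robot touching nothing.
It also fails if it takes over 58 s, if anything falls off the work surface, if the arm or the gripper's body presses on something with over 40 N, if the wrist force passes 120 N, or if a joint passes its speed limit or range.

ROBOT

A 7-joint arm with a two-finger parallel gripper is mounted at the origin on a cart in front of the work surface, level with it; the furniture and walls round the work are solid. World frame = base frame: x ahead of the robot, y to its left, z up, the work surface at z = 0. Lengths are in m, angles in rad, forces in N, time in s.
With the tool pointing down it reaches from about 0.35 to 0.9 m from the base axis. Payload 8.1 kg.
Tool frame: the origin (TCP) lies midway between the tips of the shut fingers; the grasp point (between the pads) lies 19 mm behind it; z points along the fingers, y is the line along which they close (so a half turn about z gives the same grasp; the last joint's range is limited). The gripper opens to 92 mm and grips with 3 to 60 N. Pads are 19 mm wide; open, the fingers measure 130 mm over their backs; the gripper's body (75 mm by 190 mm) begins 47 mm behind the grasp point.
Start: joints at [-1.39, 0.434, 0.025, 1.573, -0.012, 1.134, -0.075], TCP at [0.175, 0.6, 0.227] pointing down, gripper open.
Joint ranges: [-2.62, 2.62], [-0.44, 2.09], [-1.27, 1.32], [0.08, 2.57], [-1.32, 4.46], [0.12, 2], [-2.74, 2.74]. Speed limits (rad/s): [2.22, 2.22, 3.01, 3.01, 3.14, 3.14, 3.14].

INTERFACE

Orientations are given as [roll, pitch, yaw] about the fixed x, y, z axes, in that order (R = Rz(yaw) Ry(pitch) Rx(roll)).
In Python, from bench import arm, jaws, ik, optics, job gives the robot as it stands. Calls block until the motion is done:
- arm.move_pose(position, orientation): joint-space move of the TCP to a pose.
- arm.movel(position, rot=None, feed=0.15, f_stop=None): straight line of the TCP; rot=None keeps the orientation; feed is the mean speed in m/s. With f_stop (N) it stops when the force on the tool has changed by that much, and returns True; else False.
- arm.set_joints(angles): joint-space move.
- jaws.command_gripper(opening): finger opening in m; the grip force is fixed at half the most; returns when the fingers have stopped.
- arm.sleep(seconds).
- ik(position, orientation): joint angles nearest the present ones, or None.
- optics.grab_frame(name): name is "scene" or "top" or "wrist"; returns a dict with "frame" (384x512x3 uint8, blue, green, red), "fx", "fy", "cx", "cy" (pixels), "dist_coeffs" ([k1, k2, p1, p2, k3] as OpenCV has them; the pictures are not rectified), "pose" (4x4, takes a point from camera to world coordinates). Camera axes: x right, y down, z forward; pixel columns grow to the right and rows downward; lengths in m; the calibration is good to about 2 mm. A picture is of the moment at which its call begins. There is no depth.
A pose or a line that the arm cannot do raises arm.MotionError and nothing moves.
- job.job_done(): hands the job in; it is judged then, once.
Readings, each from a call of its own:
- arm.get_time(): time.
- arm.get_joints(): joint angles.
- arm.get_qd(): joint speeds.
- arm.get_joint_efforts(): joint torques, N m.
- arm.get_tool_pos(): TCP position.
- arm.get_eef_rot(): TCP orientation.
- arm.get_contact_force(): force on the tool from outside, world axes, zero at the start.
- arm.get_torque(): the same for the moment, N m.
- arm.get_opening(): finger opening in m.
- arm.get_finger_force(): force on a finger pad.
Only numpy, scipy, OpenCV 4.12 (cv2) and the standard library are available. Lean on these libraries where they do the work, as an engineer would, in place of code of your own. Each camera call takes 0.05 s, during which the arm holds its last target. There are 200 camera calls.

## Working session

There is one attempt and no reset: what is moved stays moved. The work goes in short steps, each a Python script; the robot and the scene stay as the last script left them, time stands still between calls to the robot, and variables do not carry over. Pictures are saved under pics/ and viewed, at most 10 in all, crops included, and the job is handed in when it is done.

```bash
mkdir -p pics; ls; python3 - <<'E'
from bench import arm, jaws, ik, optics, job
import cv2,numpy as np,pickle
d={}
for n in ("scene","top","wrist"):
    f=optics.grab_frame(n); d[n]=f; cv2.imwrite(f"pics/{n}0.png",f["frame"]); print(n,f["fx"],f["fy"],f["cx"],f["cy"],f["dist_coeffs"]); print(np.round(f["pose"],3))
pickle.dump(d,open("f0.pkl","wb"))
cv2.imwrite("pics/all0.png",cv2.resize(np.hstack([d["scene"]["frame"],d["top"]["frame"]]),(800,300)))
print(arm.get_time(),arm.get_eef_rot())
E
```

```text
pics
scene 364.6559186022644 364.6559186022644 254.2721886119306 185.2260154035701 [-0.04532182  0.          0.          0.          0.        ]
[[-0.594 -0.483  0.643  0.013]
 [-0.804  0.373 -0.463  0.459]
 [-0.016 -0.792 -0.611  0.618]
 [ 0.     0.     0.     1.   ]]
top 458.771196732233 458.771196732233 255.49659357906302 186.96066653074766 [-0.1386921  0.         0.         0.         0.       ]
[[ 0.003 -0.991  0.132  0.388]
 [-1.    -0.002  0.011  0.054]
 [-0.01  -0.133 -0.991  1.349]
 [ 0.     0.     0.     1.   ]]
wrist 327.6122529589808 327.6122529589808 260.7619700161753 197.99911120200588 [-0.06039583  0.          0.          0.          0.        ]
[[ 0.28   0.93   0.237  0.111]
 [ 0.96  -0.271 -0.072  0.619]
 [-0.003  0.247 -0.969  0.384]
 [ 0.     0.     0.     1.   ]]
0.15 [-3.14033356e+00  8.91184000e-05  2.85766595e+00]
```

View pics/scene0.png

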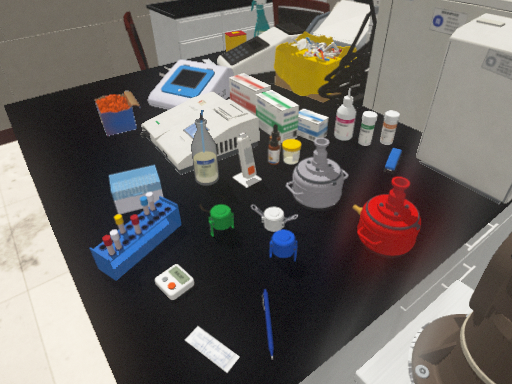

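View pics/top0.png

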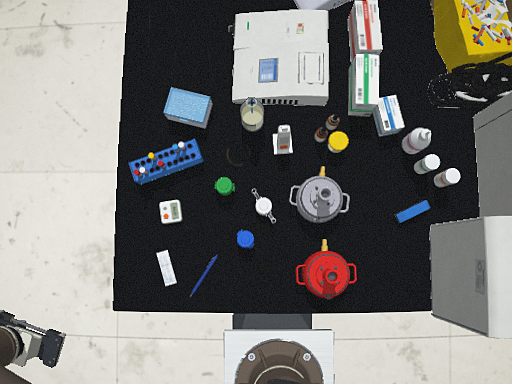

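```bash
cat > h.py <<'E'
from bench import arm, jaws, ik, optics, job
import cv2,numpy as np,pickle
def K(f): return np.array([[f["fx"],0,f["cx"]],[0,f["fy"],f["cy"]],[0,0,1.]])
def ray(f,uv):
    n=cv2.undistortPoints(np.float64([[uv]]),K(f),np.float64(f["dist_coeffs"]))[0,0]
    P=np.array(f["pose"]); d=P[:3,:3]@[n[0],n[1],1]; return P[:3,3],d/np.linalg.norm(d)
def onz(f,uv,z):
    o,d=ray(f,uv); return o+d*(z-o[2])/d[2]
def tri(*obs):
    A=np.zeros((3,3));b=np.zeros(3);R=[ray(f,u) for f,u in obs]
    for o,d in R: M=np.eye(3)-np.outer(d,d);A+=M;b+=M@o
    p=np.linalg.solve(A,b); return p,[np.linalg.norm(np.cross(d,p-o)) for o,d in R]
def proj(f,p):
    T=np.linalg.inv(np.array(f["pose"])); 
    return cv2.projectPoints(np.float64([p]),cv2.Rodrigues(T[:3,:3])[0],T[:3,3],K(f),np.float64(f["dist_coeffs"]))[0][0,0]
E
python3 - <<'E'
from h import *
d=pickle.load(open("f0.pkl","rb")); t=d["top"];s=d["scene"]
print("cap",onz(t,(263,207),.04),"arms",onz(t,(254,192),.05),onz(t,(272,220),.05))
print("can",onz(t,(317,200),.09),"neck",onz(t,(325,193),.166), tri((t,(325,193)),(s,(321,143))), tri((t,(263,207)),(s,(273,212))))
a=cv2.resize(t["frame"][150:250,200:360],None,fx=2.5*2,fy=5,interpolation=cv2.INTER_CUBIC)[:, :]
b=cv2.resize(s["frame"][130:250,240:370],None,fx=3,fy=3,interpolation=cv2.INTER_CUBIC)
c=np.zeros((600,800,3),np.uint8); a=cv2.resize(a,(400,250)); c[:250,:400]=a; c[:360,400:790]=b
# look pose: mid between cap and canister
ori=arm.get_eef_rot()
arm.movel([0.175,0.6,0.33],feed=.25)
arm.move_pose([0.40,-0.02,0.36],[np.pi,0,np.pi/2])
w=optics.grab_frame("wrist"); print(np.round(w["pose"],3),arm.get_time(),arm.get_joints()); pickle.dump(w,open("w1.pkl","wb"))
cv2.imwrite("pics/w1.png",w["frame"])
E
```

```text
cap [0.50467895 0.04639328 0.04      ] arms [0.54666059 0.07218118 0.05      ] [0.46689588 0.02091508 0.05      ]
can [ 0.51983276 -0.10246655  0.09      ] neck [ 0.53017701 -0.11417745  0.166     ] (array([ 0.53075947, -0.11502267,  0.16053714]), [np.float64(0.00010313403934464194), np.float64(0.00010313403934476001)]) (array([0.50589057, 0.04812852, 0.04410075]), [np.float64(0.0023250153997152363), np.float64(0.0023250153997151956)])
[[ 1.     0.002  0.     0.4  ]
 [ 0.002 -0.968 -0.249  0.048]
 [-0.     0.249 -0.968  0.518]
 [ 0.     0.     0.     1.   ]] 3.1167 [-0.96245653 -0.13341753  0.79681565  1.88390342  0.09819725  1.35233378
 -0.18958394]
```

View pics/w1.png

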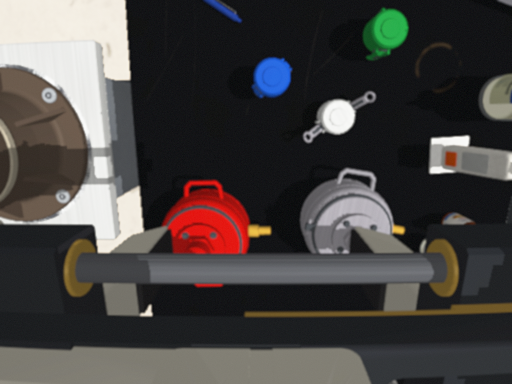

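```bash
python3 - <<'E'
from h import *
w=pickle.load(open("w1.pkl","rb"))
arm.movel([0.53,-0.215,0.36],feed=.25); arm.movel([0.53,-0.215,0.25],feed=.2)
n=optics.grab_frame("wrist"); pickle.dump(n,open("w2.pkl","wb")); print(arm.get_time(), proj(n,[.53,-.114,.166]))
a=cv2.resize(w["frame"][75:155,285:395],None,fx=5,fy=5,interpolation=cv2.INTER_CUBIC)
u,v=proj(n,[.53,-.114,.166]).astype(int)
f=n["frame"]; y0=max(0,v-100);x0=max(0,u-100); b=cv2.resize(f[y0:y0+200,x0:x0+200],None,fx=2,fy=2,interpolation=cv2.INTER_CUBIC)
# reduced a to 3.6x
a=cv2.resize(a,(396,288))
c=np.zeros((400,800,3),np.uint8); c[:b.shape[0],:b.shape[1]]=b; c[:288,404:800]=a; print(x0,y0); cv2.imwrite("pics/c1.png",c)
E
```

```text
4.95 [260.50109098  64.26780972]
160 0
```

View pics/c1.png

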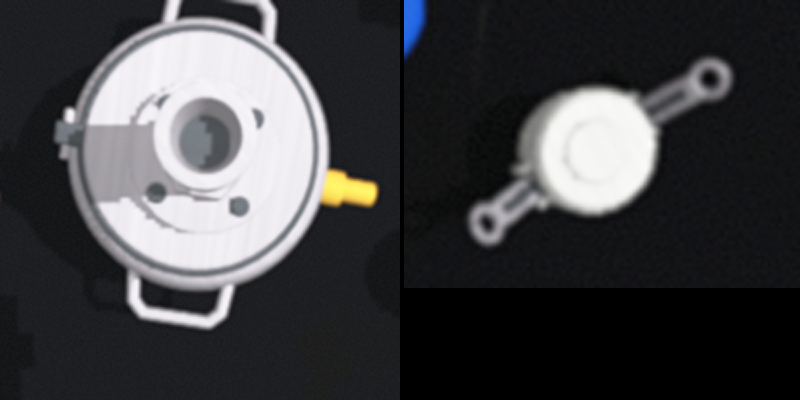

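```bash
cat >> h.py <<'E'
def circ(f,pred,z,rm,name=None,S=6):
    """Hough circle near pred world point; returns world pts + radius(m)"""
    u,v=proj(f,pred); R=45; x0=int(max(0,u-R));y0=int(max(0,v-R))
    g=cv2.cvtColor(f["frame"],cv2.COLOR_BGR2GRAY)[y0:y0+2*R,x0:x0+2*R]
    g=cv2.resize(g,None,fx=S,fy=S,interpolation=cv2.INTER_CUBIC); g=cv2.GaussianBlur(g,(0,0),3)
    o=np.array(f["pose"])[:3,3]; rp=rm*f["fx"]/np.linalg.norm(o-pred)*S
    c=cv2.HoughCircles(g,cv2.HOUGH_GRADIENT_ALT if 0 else cv2.HOUGH_GRADIENT,1,5,param1=60,param2=12,minRadius=int(rp*.93),maxRadius=int(rp*1.08))
    out=[]
    for x,y,r in (c[0][:3] if c is not None else []):
        p=onz(f,((x+.5)/S-.5+x0,(y+.5)/S-.5+y0),z); out.append((p.round(4),round(float(r/rp),2)))
    return out
E
python3 - <<'E'
from h import *
w=pickle.load(open("w1.pkl","rb")); n=pickle.load(open("w2.pkl","rb"))
pr=np.array([.53,-.114,.166])
print("rim n",circ(n,pr,.166,.0183)); print("hole n",circ(n,pr,.166,.0132))
# cap top by mask
hsv=cv2.cvtColor(w["frame"],cv2.COLOR_BGR2HSV); m=((hsv[...,2]>190)&(hsv[...,1]<40)).astype(np.uint8)
m2=np.zeros_like(m); m2[90:145,290:385]=m[90:145,290:385]
m3=cv2.morphologyEx(m2,cv2.MORPH_OPEN,np.ones((7,7)))
c=max(cv2.findContours(m3,0,1)[0],key=cv2.contourArea); (u,v),ax,_=cv2.fitEllipse(c); print(u,v,ax,onz(w,(u,v),.04), "diam mm",np.mean(ax)/327*(.478/.96)*1000)
print("cap hough",circ(w,np.array([.504,.047,.04]),.04,.024))
r1=(285+(710-404)/3.6,75+78/3.6); r2=(285+(488-404)/3.6,75+222/3.6)
for z in (.045,.049): 
    p,q=onz(w,r1,z),onz(w,r2,z); print(p,q,(p+q)/2,np.linalg.norm(p-q),np.arctan2(*(p-q)[1::-1]))
d=pickle.load(open("f0.pkl","rb"))
print("top cap",circ(d["top"],np.array([.504,.047,.04]),.04,.024), "neck",circ(d["top"],pr,.166,.0183),"scene",proj(d["scene"],pr))
# second view of neck, tool turned half
arm.move_pose([0.53,-0.03,0.27],[np.pi,0,-np.pi/2])
n=optics.grab_frame("wrist"); pickle.dump(n,open("w3.pkl","wb")); print(arm.get_time(),arm.get_joints().round(2),proj(n,pr))
print("rim n",circ(n,pr,.166,.0183)); print("hole n",circ(n,pr,.166,.0132))
u,v=proj(n,pr).astype(int);f=n["frame"]; y0=max(0,v-60);x0=max(0,u-60); cv2.imwrite("pics/c2.png",cv2.resize(f[y0:y0+120,x0:x0+120],None,fx=4,fy=4,interpolation=cv2.INTER_CUBIC)); print(x0,y0)
E
```

```text
rim n [(array([ 0.5314, -0.1163,  0.166 ]), 1.07), (array([ 0.5275, -0.1169,  0.166 ]), 0.97), (array([ 0.5301, -0.1184,  0.166 ]), 0.93)]
hole n [(array([ 0.5308, -0.116 ,  0.166 ]), 1.07), (array([ 0.5314, -0.115 ,  0.166 ]), 0.99), (array([ 0.5315, -0.1167,  0.166 ]), 1.01)]
338.0904846191406 116.3096694946289 (30.42915916442871, 32.30128860473633) [0.51002805 0.04513177 0.04      ] diam mm 47.75922851946497
cap hough [(array([0.5091, 0.0458, 0.04  ]), 1.06), (array([0.5106, 0.0458, 0.04  ]), 1.0), (array([0.5111, 0.0444, 0.04  ]), 1.03)]
[0.5524107  0.07249028 0.045     ] [0.46774042 0.0164712  0.045     ] [0.51007556 0.04448074 0.045     ] 0.101524349971197 0.5844967557915083
[0.55112074 0.0722803  0.049     ] [0.46716646 0.01673493 0.049     ] [0.5091436  0.04450762 0.049     ] 0.10066583178217081 0.5844967557915082
top cap [(array([0.5095, 0.0464, 0.04  ]), 1.02), (array([0.4151, 0.0984, 0.04  ]), 1.02), (array([0.5695, 0.1604, 0.04  ]), 0.95)] neck [(array([ 0.5154, -0.161 ,  0.166 ]), 0.93), (array([ 0.4806, -0.071 ,  0.166 ]), 1.06), (array([ 0.501 , -0.0773,  0.166 ]), 1.01)] scene [321.0896362  141.30150741]
6.8417 [ 0.72  0.44 -1.06  1.68  0.4   1.26  2.72] [259.834244    91.62791599]
rim n [(array([ 0.5311, -0.1168,  0.166 ]), 1.05), (array([ 0.5315, -0.1162,  0.166 ]), 1.06), (array([ 0.5306, -0.1173,  0.166 ]), 1.05)]
hole n [(array([ 0.531 , -0.1163,  0.166 ]), 1.05), (array([ 0.5313, -0.117 ,  0.166 ]), 0.99), (array([ 0.5313, -0.1152,  0.166 ]), 0.96)]
199 31
```

View pics/c2.png

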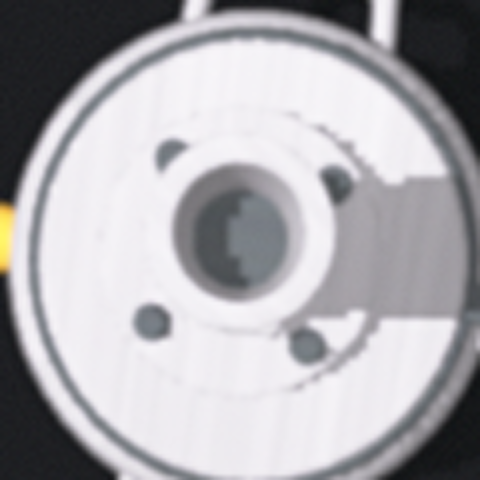

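```bash
python3 - <<'E'
from h import *
yaw=.5845; C=[.5098,.0449]
arm.move_pose([*C,.16],[np.pi,0,yaw])
jaws.command_gripper(.075)
print(arm.movel([*C,.006],feed=.12,f_stop=8), arm.get_tool_pos())
jaws.command_gripper(.0)
print("grip",arm.get_opening(),arm.get_finger_force(),arm.get_contact_force())
arm.movel([*C,.26],feed=.2)
print(arm.get_opening(),arm.get_contact_force(),arm.get_torque(),arm.get_time())
N=[.5312,-.1164]
arm.move_pose([*N,.006+.190],[np.pi,0,0])
print(arm.get_tool_pos(),arm.get_eef_rot(),arm.get_joints().round(2),arm.get_contact_force(),arm.get_time())
f=optics.grab_frame("scene")["frame"]; w=optics.grab_frame("wrist")["frame"]; t=optics.grab_frame("top")["frame"]
c=np.zeros((600,800,3),np.uint8); c[:480,:400]=cv2.resize(f[90:234,260:380],(400,480),interpolation=cv2.INTER_CUBIC)
c[:300,400:]=cv2.resize(w,(400,300)); c[300:,400:]=cv2.resize(t[140:260,240:400],(400,300)); cv2.imwrite("pics/c3.png",c)
E
```

```text
False [0.51024616 0.04491427 0.00651151]
grip 0.04740446952769248 30.000083518243628 [-0.24390351 -0.57562303  2.87622342]
0.04726758592866062 [ 0.61008789 -0.24482968 -4.3524528 ] [-0.05268794  0.13872486 -0.06009057] 13.5083
[ 0.53078857 -0.11689318  0.19519378] [ 3.14134850e+00  1.56167421e-03 -1.15650673e-03] [-0.68  0.58  1.23  1.87 -0.6   1.13 -0.81] [ 0.02968776 -0.10222962 -3.94698539] 14.2417
```

View pics/c3.png

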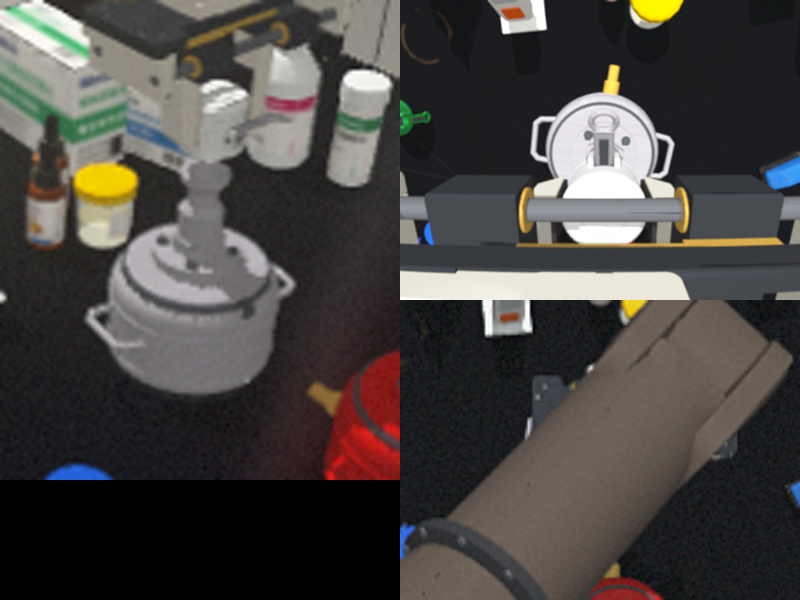

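```bash
python3 - <<'E'
from h import *
N=[.5314,-.1160]
arm.movel([*N,.006+.172],feed=.06)
f0=np.array(arm.get_contact_force())
hit=arm.movel([*N,.006+.137],feed=.03,f_stop=7)
print(hit,arm.get_tool_pos(),np.array(arm.get_contact_force())-f0,arm.get_torque(),arm.get_time())
E
```

```text
True [ 0.53133166 -0.1159694   0.14345578] [-1.49347259  0.53081559  9.71696093] [ 0.0926297   0.34392997 -0.02559256] 15.95
```

```bash
python3 - <<'E'
from h import *
N=[.5313,-.1160]
jaws.command_gripper(.062)
arm.movel([*N,.165],feed=.06); arm.movel([*N,.25],feed=.2)
print(arm.get_contact_force(),arm.get_time())
jaws.command_gripper(.092)
arm.move_pose([.531,-.22,.25],[np.pi,0,np.pi/2])
w=optics.grab_frame("wrist"); s=optics.grab_frame("scene"); pickle.dump((w,s),open("w4.pkl","wb"))
print("cap top",circ(w,np.array([.5313,-.116,.178]),.178,.024),arm.get_time())
c=np.zeros((600,800,3),np.uint8); c[:480,:400]=cv2.resize(s["frame"][90:234,260:380],(400,480),interpolation=cv2.INTER_CUBIC)
u,v=proj(w,[.5313,-.116,.178]).astype(int); b=w["frame"][0:200,max(0,u-100):u+100]; c[:400,400:]=cv2.resize(b,(400,400),interpolation=cv2.INTER_CUBIC); print(u,v); cv2.imwrite("pics/c4.png",c)
E
```

```text
[-0.11447067  0.41471524 -0.06710176] 17.55
cap top [(array([ 0.5313, -0.1174,  0.178 ]), 1.07), (array([ 0.5378, -0.1092,  0.178 ]), 1.06), (array([ 0.5314, -0.1197,  0.178 ]), 1.0)] 19.6667
261 56
```

View pics/c4.png

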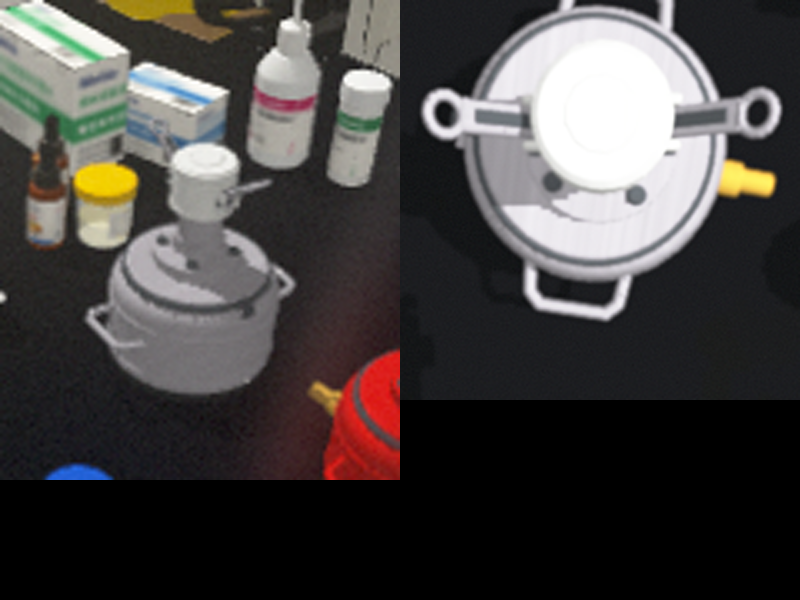

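```bash
python3 - <<'E'
from h import *
N=[.5313,-.1160]
arm.movel([*N,.25],feed=.2)
arm.movel([*N,.195],feed=.1)
f0=np.array(arm.get_contact_force()); print(arm.get_tool_pos(),arm.get_opening())
for z in (.170,.155,.146):
    h=arm.movel([*N,z],feed=.04,f_stop=15)
    print(h,np.round(arm.get_tool_pos(),4),(np.array(arm.get_contact_force())-f0).round(1),np.round(arm.get_torque(),2),arm.get_time())
    if h: break
s=optics.grab_frame("scene"); w=optics.grab_frame("wrist")
c=np.zeros((600,800,3),np.uint8); c[:480,:400]=cv2.resize(s["frame"][90:234,260:380],(400,480),interpolation=cv2.INTER_CUBIC)
c[:300,400:]=cv2.resize(w["frame"],(400,300)); cv2.imwrite("pics/c5.png",c)
E
```

```text
[ 0.53149317 -0.116625    0.19534326] 0.09191100101173395
False [ 0.5311 -0.116   0.1698] [ 1.3  0.5 -0.1] [-0.13  0.07 -0.  ] 21.8083
False [ 0.531  -0.116   0.1548] [ 0.9  0.6 -0.1] [-0.1  -0.02 -0.01] 22.3333
False [ 0.5311 -0.116   0.1458] [-0.1 -0.1  0.6] [-0.05  0.07 -0.06] 22.7083
```

View pics/c5.png

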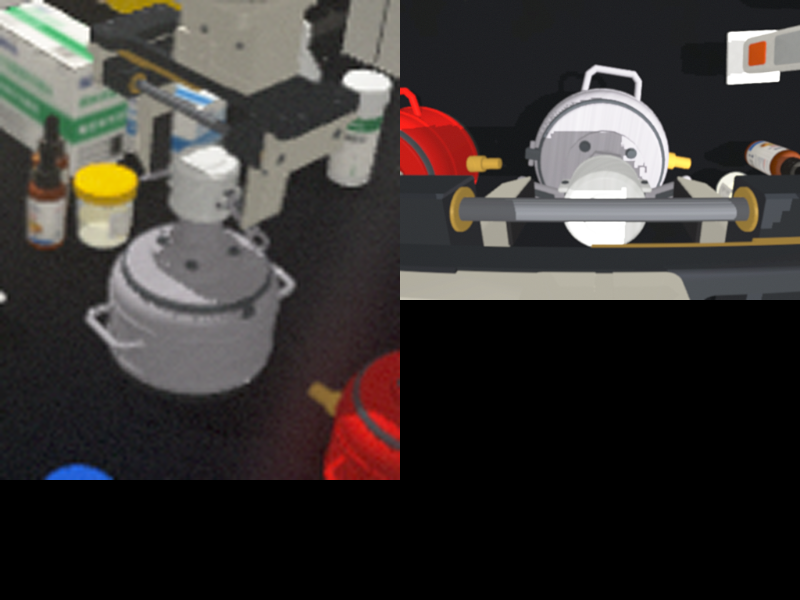

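```bash
python3 - <<'E'
from h import *
N=[.5313,-.1160]
f0=np.array(arm.get_contact_force())
def st(k): print(k,np.round(arm.get_tool_pos(),4),(np.array(arm.get_contact_force())-f0).round(1),round(arm.get_opening(),4),round(arm.get_finger_force(),1),round(arm.get_time(),2))
h=arm.movel([*N,.134],feed=.03,f_stop=25); st(h)
for o in (.085,.078,.072): jaws.command_gripper(o); st(o)
h=arm.movel([*N,.124],feed=.03,f_stop=20); st(h)
for o in (.068,.064,.061): jaws.command_gripper(o); st(o)
E
```

```text
False [ 0.5316 -0.1161  0.1342] [-0.  -1.3  5.8] 0.0918 2.1 23.36
0.085 [ 0.5308 -0.116   0.1337] [-1.2 -1.4  0.6] 0.085 6.4 23.74
0.078 [ 0.5309 -0.1159  0.1337] [-2.9 -0.6 -2. ] 0.0783 6.9 24.13
0.072 [ 0.531  -0.1158  0.1337] [-1.8 -0.5 -6.5] 0.0721 10.5 24.51
False [ 0.5329 -0.1164  0.125 ] [-0.1 -0.4  5.3] 0.0722 2.7 24.99
0.068 [ 0.5321 -0.1163  0.1243] [ 3.2 -1.6  0.1] 0.0681 4.7 25.32
0.064 [ 0.5311 -0.1162  0.1239] [ 0.8 -2.3  0.2] 0.0638 3.8 25.66
0.061 [ 0.5309 -0.1161  0.1238] [ 0.6 -3.7 -2.3] 0.061 4.2 25.97
```

```bash
python3 - <<'E'
from h import *
N=[.5313,-.1160]
f0=np.array(arm.get_contact_force())
def st(k): print(k,np.round(arm.get_tool_pos(),4),(np.array(arm.get_contact_force())-f0).round(1),round(arm.get_opening(),4),round(arm.get_finger_force(),1),round(arm.get_time(),2))
h=arm.movel([*N,.118],feed=.03,f_stop=15); st(h)
jaws.command_gripper(.050); st("squeeze"); arm.sleep(.4); st("")
jaws.command_gripper(.080); st("open")
arm.movel([*N,.26],feed=.12); arm.move_pose([.531,-.22,.25],[np.pi,0,np.pi/2])
w=optics.grab_frame("wrist"); s=optics.grab_frame("scene"); st("")
c=np.zeros((600,800,3),np.uint8); c[:480,:400]=cv2.resize(s["frame"][110:206,280:360],(400,480),interpolation=cv2.INTER_CUBIC)
c[:400,400:]=cv2.resize(w["frame"][0:140,191:331],(400,400),interpolation=cv2.INTER_CUBIC); cv2.imwrite("pics/c6.png",c)
E
```

```text
False [ 0.5311 -0.1155  0.1176] [-1.3  3.3  0.5] 0.0613 1.8 26.32
squeeze [ 0.5314 -0.1156  0.1179] [ 1.7  4.1 -1. ] 0.0582 30.0 26.55
 [ 0.5314 -0.1157  0.1179] [ 2.3  6.2 -2.3] 0.0582 30.0 26.95
open [ 0.5313 -0.1161  0.118 ] [-0.9  3.8  3.6] 0.0797 0.0 27.54
 [ 0.5311 -0.2189  0.2495] [-0.5  3.   3.5] 0.0801 0.0 29.48
```

View pics/c6.png

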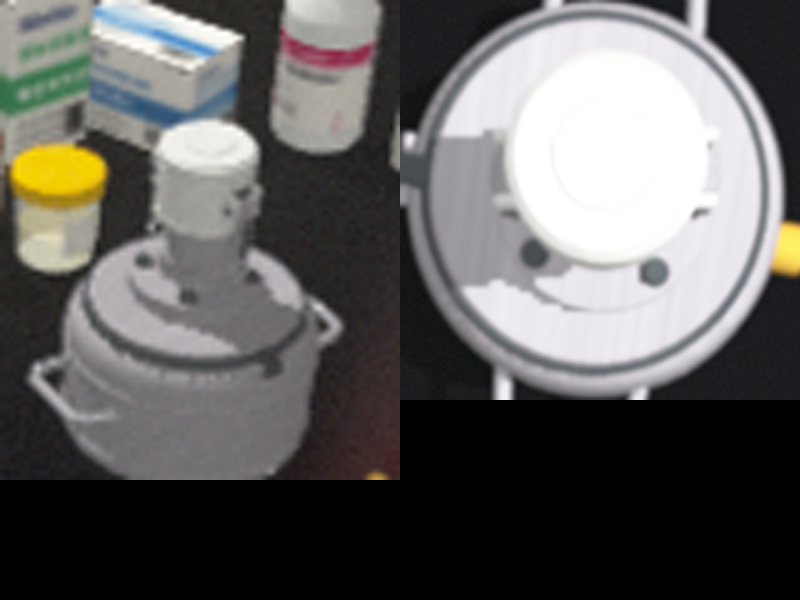

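The 58 mm opening under 30 N matches both arms closed (59 mm across). In the picture neither arm sticks out beyond the cap and the cap sits level, so I'm handing it in.

```bash
python3 -c "
from bench import job; print(job.job_done())"
```

```text
the job is handed in; nothing more can be done
None
```

The cap is down on its seal over the filler neck and both cam arms were swung down together and squeezed fully closed (58 mm across under 30 N); the job was handed in at about 29.5 s, with the gripper clear and nothing else touched.

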